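# Pack the three-bar soap gift box and put its cover on

### The job

Pack the wooden gift box: the violet lavender soap bar lies in the middle pocket with a cream bar in the pocket on each side of it, all flat on the pocket floors. Then put the cover over them so that it sits down fully on the box's board. Leave the oat-brown bars and the salve pot where they are.

Things in the scene. Friction and masses are not known exactly. Their poses are not given: they have to be found in the camera images.
- gift_box: box base, firm on the table: dark board 283 x 105 x 8 mm, origin at its underside's centre, x lengthwise, z up. A brown frame on it (243 x 65 mm outside, round-topped rails 6 mm wide, 8 mm high) makes 3 grey-lined pockets in a row, centres x = -79, 0, 79 mm, y = 0, each 73 (x) x 53 mm, floor = board top (z 8 mm). A bar lies in with its 63 mm side along the box's x, 18 mm proud of the rails
- box_cover: loose hollow cover, light wood, 0.25 kg, open side down: 265 x 87 x 38 mm, inside 255 x 77 x 32; origin at the centre of its lower edge plane, x lengthwise, z up. On top in the middle a dark bar pull, 80 (x) x 16 (y) mm, from 46 to 64 mm above the origin: grip across y. On the box it goes over the frame with 6 mm play a side and rests on the board (origin 8 mm above the box's); either way round
- cream_bar_1: cured soap bar, cream-white, 42 x 63 x 26 mm, lying flat; origin at the centre of its underside, x along the 42 mm side, y along the 63 mm side, z up. Loose, about 0.11 kg. One of two alike; either may go to either end pocket
- cream_bar_2: cured soap bar, cream-white, 42 x 63 x 26 mm, lying flat; origin at the centre of its underside, x along the 42 mm side, y along the 63 mm side, z up. Loose, about 0.11 kg. One of two alike; either may go to either end pocket
- lavender_bar: lavender soap bar, violet, a darker sprig stamped on its top, 43 x 63 x 25 mm, lying flat, about 0.11 kg; origin at the centre of its underside, x along the 43 mm side, y along the 63 mm side, z up
- oat_bar_1: cured soap bar, oat-brown (tan), 42 x 63 x 25 mm, lying flat, 0.11 kg; origin at the centre of its underside, x along the short side. One of two alike, not part of this set: stays where it is
- oat_bar_2: cured soap bar, oat-brown (tan), 42 x 63 x 25 mm, lying flat, 0.11 kg; origin at the centre of its underside, x along the short side. One of two alike, not part of this set: stays where it is
- salve_pot: small round salve pot, white with a tan lid, 65 mm across, 29 mm high; origin at the centre of its underside; bystander, stays where it is

How it is judged:
By the outcome, as a careful person would: the job done as asked, in the order asked, and still so for the second after the job is handed in, with the robot touching nothing.
It also fails if it takes over 99 s, if anything falls off the work surface, if the arm or the gripper's body presses on something with over 40 N, if the wrist force passes 120 N, or if a joint passes its speed limit or range.

### The arm

A 7-joint arm with a two-finger parallel gripper is mounted at the origin on a cart in front of the work surface, level with it; the furniture and walls round the work are solid. World frame = base frame: x ahead of the robot, y to its left, z up, the work surface at z = 0. Lengths are in m, angles in rad, forces in N, time in s.
With the tool pointing down it reaches from about 0.4 to 0.85 m from the base axis. Payload 10.4 kg.
Tool frame: the origin (TCP) lies on the centre line of the jaws, within the pads' length; the fingertips stand 17 mm ahead of it and the grasp point (between the pads) lies 2 mm behind it; z points along the fingers, y is the line along which they close (so a half turn about z gives the same grasp; the last joint's range is limited). The gripper opens to 85 mm and grips with 20 to 120 N. Pads are 22 mm wide; open, the fingers measure 114 mm over their backs; the gripper's body (76 mm by 85 mm) begins 54 mm behind the grasp point. The pads swing forward as they close: fully open they stand 13 mm farther back than shut.
Start: joints at [1.185, 0.332, -0.065, 1.46, 0.022, 1.35, -0.088], TCP at [0.222, -0.584, 0.226] pointing down, gripper open.
Joint ranges: [-2.6, 2.6], [-0.5, 2.12], [-1.47, 1.34], [0.16, 2.42], [-1.27, 4.41], [0.06, 2.06], [-2.6, 2.6]. Speed limits (rad/s): [2.22, 2.22, 2.79, 2.79, 3.14, 3.14, 3.14].

### API

Orientations are given as a unit quaternion [x, y, z, w].
In Python, from workcell import sensors, imaging, order, spotter gives the robot as it stands. The module is installed in compiled form; this text tells all that it offers.
- The arm moves only by the shell command python3 -m inch 'ROWS' [FORCE]. ROWS is JSON, a list that holds one entry, the list of rows, each a list of 7 numbers: the shift along the tool's x, y, z in m, then the turn, a rotation vector about the tool's x, y, z in rad, then the closure, from -1 (fully open) to 1 (shut). In form: [[[x, y, z, ax, ay, az, hand], ...]]. A call has 1 to 10 rows; each row is the pose to reach, as a shift and turn from the pose commanded when the call began, along the tool's axes at that moment; what a row does not reach only later rows make up. A row lasts 1/10 s, in which the tool goes at most 50 mm and 8.59 degrees, less where a joint would pass 70% of its speed; a pose out of reach is approached as far as the arm can. A call with a gripper value outside its range is refused whole. The fingers move at their own pace and stop on an object; FORCE is the grip in N (left out, the last holds). Time passes only in rows, so rows that repeat a pose let the fingers close. It gives the time, the measured TCP pose, the force, the opening and the grip force at its end, in the units of the state.
- sensors.get_obs(): the state, without advancing time (a new reading comes with each control period).
- imaging.camera(name): name is "side" or "top"; returns the picture (420x560x3 uint8, blue, green, red); there is no depth.
- imaging.calibration(name): a dict with "mtx" (3x3 intrinsics, pixels), "D" ([k1, k2, p1, p2, k3] as OpenCV has them; the pictures are not rectified), "R" (3x3) and "t" (3): a world point X has camera coordinates R X + t. Camera axes: x right, y down, z forward; pixel columns grow to the right and rows downward; lengths in m; the calibration is good to about 2 mm. A picture is of the moment at which its call begins. calibration takes no time and is no camera call.
- order.hand_in(): hands the job in; it is judged then, once.
Trained networks look in the newest picture that a camera, given by its name, has taken for a name from the list of things; names that differ only in an ending like _2 or _b are one class to them, and where a whole thing is asked for, a point or a joint stands for the part that bears it (a point fixed in the world has none). Each returns a list of dicts, best first, with "conf" (0 to 1); they miss things now and then, are a little off and sometimes report something else, mostly with a low value. They report only what shows in the picture. A call takes as long as a camera call.
- spotter.look_for(label, camera): "pixel" ([column, row] in pixels, amid what is visible of it).
The state is a dict: "clock": time; "joint_pos": joint angles; "joint_velocities": joint speeds; "tau": joint torques, N m; "position": TCP position; "ee_rot": TCP orientation; "ft_force": force on the tool from outside, world axes, zero at the start; "torque": the same for the moment, N m; "grip_width": opening from 0.0 (shut) to 1.0 (fully open); "grasp_force": force on a finger pad.
Only numpy, scipy, OpenCV 4.12 (cv2) and the standard library are available. Lean on these libraries where they do the work, as an engineer would, in place of code of your own. Each camera call takes 0.05 s, during which the arm holds its last target. There are 200 camera calls.

## Working session

There is one attempt and no reset: what is moved stays moved. The work goes in short steps, Python scripts to look and compute and a shell command to move; the robot and the scene stay as the last step left them, time stands still between calls to the robot, and variables do not carry over. Pictures are saved under pics/ and viewed, at most 14 in all, crops included, and the job is handed in when it is done.

```bash
mkdir -p pics; python3 - <<'E'
from workcell import sensors, imaging
import cv2, numpy as np
for n in ("top","side"):
    cv2.imwrite(f"pics/{n}0.png", cv2.resize(imaging.camera(n),(800,600)))
    c=imaging.calibration(n); R=np.array(c["R"]);t=np.array(c["t"]);print(n,np.round(c["mtx"],1).tolist(),np.round(c["D"],3),"campos",(-R.T@t).round(3), R.round(2).tolist())
o=sensors.get_obs();print(o)
E
```

```text
top [[395.6, 0.0, 278.8], [0.0, 395.6, 211.9], [0.0, 0.0, 1.0]] [0.011 0.    0.    0.    0.   ] campos [ 0.439 -0.038  0.945] [[0.03, -1.0, -0.03], [-1.0, -0.02, -0.1], [0.09, 0.04, -0.99]]
side [[413.0, 0.0, 282.5], [0.0, 413.0, 207.4], [0.0, 0.0, 1.0]] [-0.122  0.     0.     0.     0.   ] campos [0.384 0.875 0.567] [[-0.98, -0.18, 0.0], [-0.09, 0.48, -0.87], [0.16, -0.86, -0.49]]
{'clock': 0.1, 'joint_pos': array([ 1.18543234,  0.33280491, -0.06470887,  1.46086077,  0.02159256,
        1.34987831, -0.08851157]), 'joint_velocities': array([-3.73405351e-04, -2.16332245e-03,  2.78855930e-05, -3.15204439e-03,
        1.26968943e-03,  4.18515090e-04,  1.33784407e-03]), 'tau': array([ 1.23272628e-03, -6.26745629e+01,  4.89868317e-02, -3.92432070e+01,
        1.63812912e-02,  6.98115531e-03, -3.86219176e-05]), 'position': array([ 0.22167235, -0.58400776,  0.22559622]), 'ee_rot': array([ 9.83593837e-01,  1.80396146e-01, -1.35857129e-04, -6.13251626e-04]), 'ft_force': array([-0.57057891, -0.17501828, -0.1632702 ]), 'torque': array([ 0.0055464 , -0.01972951, -0.00901631]), 'grasp_force': 0.0, 'grip_width': 1.0007868630443293}
```

View pics/top0.png

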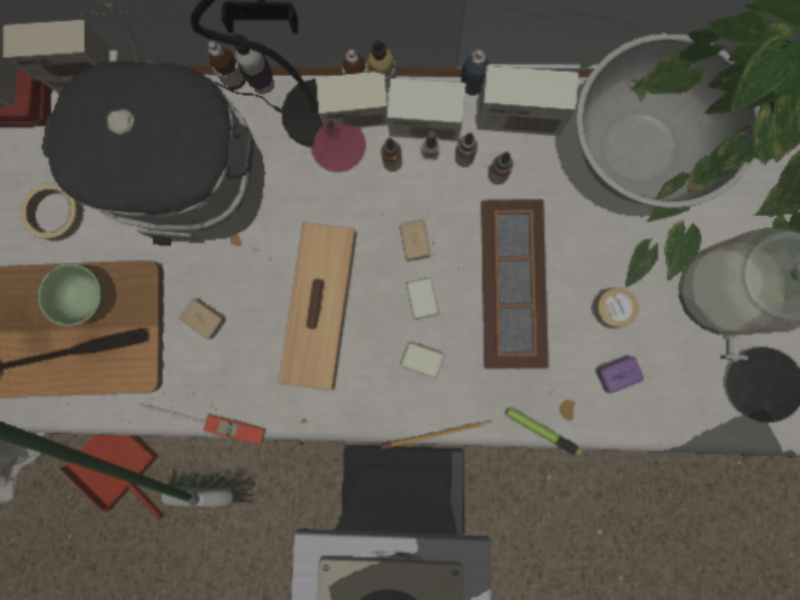

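View pics/side0.png

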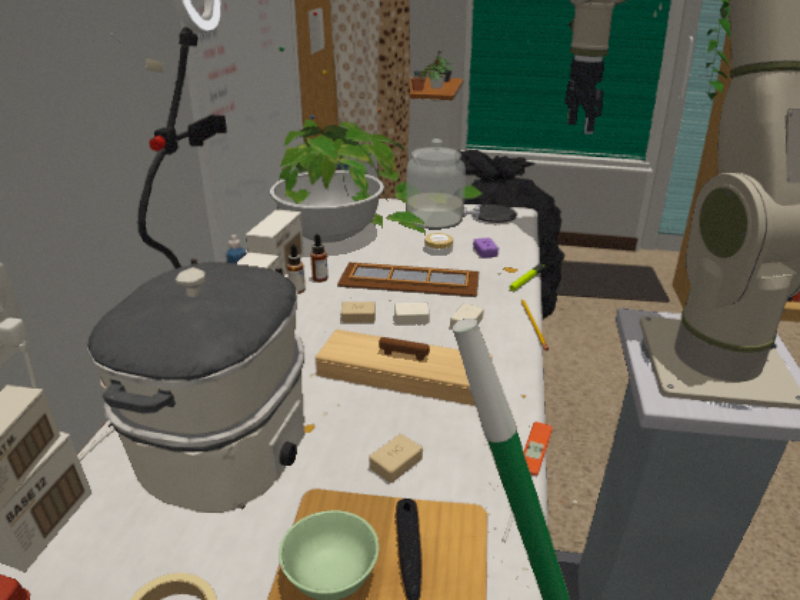

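The top view shows the following, in 800x600 pixels:
- cover at (317,305), with its pull at (315,303)
- cream bars at (422,298) and (422,360)
- oat bars at (415,240) and (201,318)
- box at (515,283)
- lavender bar at (621,375)
- pot at (617,307)

The side view agrees with this.

```bash
cat > h.py <<'E'
from workcell import sensors, imaging, order, spotter
import cv2, numpy as np
from scipy.spatial.transform import Rotation as Ro
def proj(P,n="top"):
    c=imaging.calibration(n);r,_=cv2.Rodrigues(np.array(c["R"]))
    return cv2.projectPoints(np.float64(P).reshape(-1,1,3),r,np.float64(c["t"]),np.float64(c["mtx"]),np.float64(c["D"]))[0][:,0]
def unproj(px,z,n="top"):
    c=imaging.calibration(n);R=np.array(c["R"]);t=np.array(c["t"])
    u=cv2.undistortPoints(np.float64(px).reshape(-1,1,2),np.float64(c["mtx"]),np.float64(c["D"]))[:,0]
    d=np.c_[u,np.ones(len(u))]@R; o=-R.T@t
    return o+d*((z-o[2])/d[:,2])[:,None]
def pose(): 
    o=sensors.get_obs();return o,np.array(o["position"]),Ro.from_quat(o["ee_rot"])
def delta(target,yaw=None):
    "tool-axes shift to a world TCP target; turn so that tool y (closing line) lies along world angle yaw"
    o,p,R=pose(); s=R.inv().apply(np.array(target)-p)
    out="shift "+str(s.round(4))
    if yaw is not None:
        cur=[]
        for k in (0,np.pi):
            y=np.array([np.cos(yaw+k),np.sin(yaw+k),0]); z=np.array([0,0,-1.]); x=np.cross(y,z)
            cur.append((R.inv()*Ro.from_matrix(np.c_[x,y,z])).as_rotvec())
        out+=" turn "+str(np.round(cur,3).tolist())
    print(out, "j7",round(o["joint_pos"][6],3),"pos",p.round(4))
E
python3 - <<'E'
from h import *
im=imaging.camera("top");cv2.imwrite("pics/raw.png",im)
h=cv2.cvtColor(im,cv2.COLOR_BGR2HSV)
for n,(c,r) in dict(cr1=(422,298),cr2=(422,360),tab=(450,330),tab2=(390,330),cov=(320,250),lav=(612,378),box=(490,330),oat=(415,250),oatB=(201,318)).items(): print(n,h[int(r*.7),int(c*.7)],im[int(r*.7),int(c*.7)])
cv2.imwrite("pics/c1.png",cv2.resize(im[150:278,190:460],None,fx=2.96,fy=2.96,interpolation=cv2.INTER_CUBIC))
E
```

```text
cr1 [ 37  20 162] [149 162 159]
cr2 [ 35  28 163] [145 163 160]
tab [ 23  14 144] [136 142 144]
tab2 [ 20  16 143] [134 140 143]
cov [ 17  90 156] [101 133 156]
lav [136  79 110] [110  76  94]
box [11 93 77] [49 59 77]
oat [ 18  70 145] [105 129 145]
oatB [ 18  70 128] [ 93 114 128]
```

View pics/c1.png

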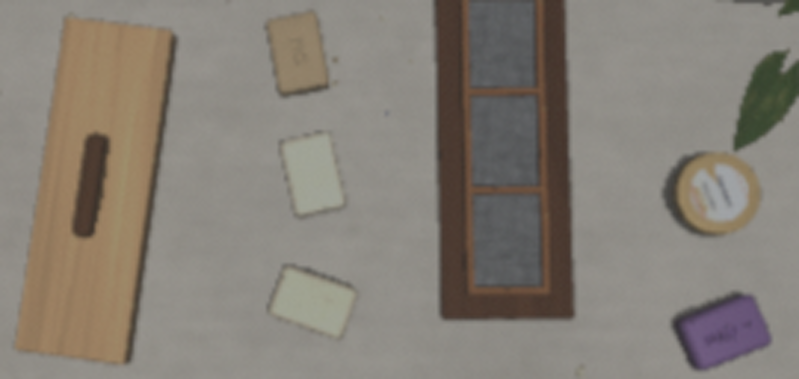

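```bash
cat > fit.py <<'E'
from h import *
from scipy.optimize import minimize
def fit(mask,px,L,W,H,z0=0.,roi=60,show=None):
    # mask from raw; nearest component to px; fit prism L(x) x W(y) x H
    n,lab,st,ce=cv2.connectedComponentsWithStats(mask.astype(np.uint8))
    ok=[i for i in range(1,n) if st[i,4]>150]; i=min(ok,key=lambda i:np.hypot(*(ce[i]-px)))
    S=4
    m=(lab==i).astype(np.uint8); cs,_=cv2.findContours(m,cv2.RETR_EXTERNAL,cv2.CHAIN_APPROX_NONE); m[:]=0; cv2.drawContours(m,cs,-1,1,-1)
    big=cv2.resize(m*255,None,fx=S,fy=S,interpolation=cv2.INTER_LINEAR)>127
    (c,wh,a)=cv2.minAreaRect(np.vstack(cs).astype(np.float32)); bp=cv2.boxPoints((c,wh,a))
    w=unproj(bp,z0+H)[:,:2]; cen=w.mean(0); e=max((w[1]-w[0],w[2]-w[1]),key=np.linalg.norm)
    yaw=np.arctan2(e[1],e[0])-(0 if L>W else np.pi/2)
    cor=np.array([[x,y,z] for x in(-L/2,L/2) for y in(-W/2,W/2) for z in(z0,z0+H)])
    def cost(p):
        P=cor.copy();cs,sn=np.cos(p[2]),np.sin(p[2]);P[:,:2]=P[:,:2]@np.array([[cs,sn],[-sn,cs]])+p[:2]
        u=(proj(P)+.5)*S-.5
        r=np.zeros(big.shape,np.uint8);cv2.fillConvexPoly(r,np.round(cv2.convexHull(u.astype(np.float32))*16).astype(np.int32),1,shift=4);r=r>0
        return 1-(r&big).sum()/(r|big).sum()
    x0=np.r_[cen,yaw]
    r=minimize(cost,x0,method="Nelder-Mead",options=dict(initial_simplex=x0+np.array([[0,0,0],[.006,0,0],[0,.006,0],[0,0,.1]]),xatol=1e-4,fatol=1e-4))
    p=r.x; p[2]=(p[2]+np.pi/2)%np.pi-np.pi/2
    return p.round(4),round(1-r.fun,3)
def masks(im):
    f=im.astype(int);b,g,r=f[...,0],f[...,1],f[...,2];h=cv2.cvtColor(im,cv2.COLOR_BGR2HSV).astype(int)
    return dict(cream=(g-r>=0)&(g-b>6)&(g>115),lav=(b-g>15)&(r-g>5),cov=(h[...,1]>55)&(h[...,2]>85),box=(r<105)&(h[...,1]>60))
E
python3 - <<'E'
from fit import *
M=masks(cv2.imread("pics/raw.png"))
k=lambda c,r:np.array([c,r])*.7
print("cr1",fit(M["cream"],k(422,298),.042,.063,.026))
print("cr2",fit(M["cream"],k(422,360),.042,.063,.026))
print("lav",fit(M["lav"],k(621,375),.043,.063,.025))
print("cov",fit(M["cov"],k(317,305),.265,.087,.038))
print("box",fit(M["box"],k(515,283),.283,.105,.008))
# independent: pull and frame
print("pull", unproj([k(315,303)],.064), "pot",unproj([k(617,307)],.029), "oat",unproj([k(415,240),k(201,318)],.025))
E
```

```text
cr1 (array([ 0.5363, -0.0387, -1.3082]), np.float64(0.679))
cr2 (array([ 0.4372, -0.0421, -0.3054]), np.float64(0.671))
lav (array([ 0.4189, -0.3613,  0.3506]), np.float64(0.759))
cov (array([ 0.519,  0.13 , -0.109]), np.float64(0.94))
box (array([ 0.5679, -0.1935,  0.0279]), np.float64(0.934))
pull [[0.51897897 0.12608157 0.064     ]] pot [[ 0.52691673 -0.35479448  0.029     ]] oat [[ 0.63080456 -0.02850342  0.025     ]
 [ 0.49335907  0.32120831  0.025     ]]
```

```bash
python3 - <<'E'
from fit import *
im=cv2.imread("pics/raw.png");M=masks(im)
out=im.copy()
for m,c in (("cream",(0,0,255)),("lav",(0,255,255)),("cov",(255,0,0)),("box",(0,255,0))): out[M[m]]=c
a=out[150:278,190:460]
big=cv2.resize(a,None,fx=2.96,fy=2.96,interpolation=cv2.INTER_NEAREST)
img2=cv2.resize(im,None,fx=2.96,fy=2.96)[int(150*2.96):int(278*2.96),int(190*2.96):int(460*2.96)]
for (x,y,w),(L,W,H) in (((.5363,-.0387,-1.3082),(.042,.063,.026)),((.4372,-.0421,-.3054),(.042,.063,.026)),((.4189,-.3613,.3506),(.043,.063,.025)),((.519,.13,-.109),(.265,.087,.038)),((.5679,-.1935,.0279),(.283,.105,.008))):
  for z,col in ((0,(255,255,0)),(H,(255,0,255))):
    P=np.array([[sx*L/2,sy*W/2] for sx,sy in((1,1),(1,-1),(-1,-1),(-1,1))]);c,s=np.cos(w),np.sin(w);P=P@np.array([[c,s],[-s,c]])+[x,y]
    u=(proj(np.c_[P,np.full(4,z)])+.5-[190,150])*2.96
    cv2.polylines(img2,[u.astype(np.int32)],True,col,1)
    cv2.polylines(big,[u.astype(np.int32)],True,col,1)
v=np.vstack([img2[:,:],big])
cv2.imwrite("pics/ov.png",cv2.resize(v[:, :],(630,600)))
E
```

```text
(no output)
```

View pics/ov.png

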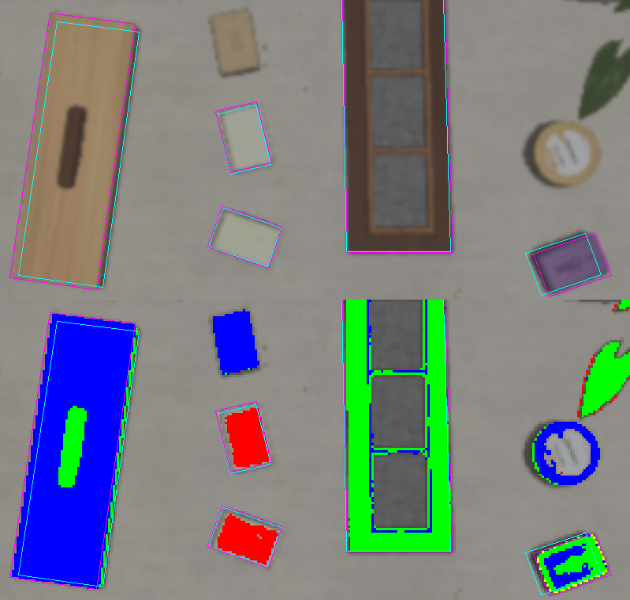

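```bash
sed -i 's/cream=.*(g>115),lav=[^,]*,/cream=(2*g-r-b>=9)\&(g>115),lav=(b-g>2)|(b-r>1),/' fit.py; sed -i '/^def masks/,$ s/f=im.astype(int)/f=cv2.GaussianBlur(im,(3,3),0).astype(int)/' fit.py; python3 - <<'E'
from fit import *
im=cv2.imread("pics/raw.png");M=masks(im)
k=lambda c,r:np.array([c,r])*.7
print("cr1",fit(M["cream"],k(422,298),.042,.063,.026))
print("cr2",fit(M["cream"],k(422,360),.042,.063,.026))
print("lav",fit(M["lav"],k(621,375),.043,.063,.025))
print("cov",fit(M["cov"]|M["box"],k(317,305),.265,.087,.038))
print("box",fit(M["box"],k(515,283),.283,.105,.008))
for c,r in ((621,375),(417,298)): 
  for m in("cream","lav"): print(m,M[m][int(r*.7)-20:int(r*.7)+20,int(c*.7)-25:int(c*.7)+25].sum())
# lining centroid of pockets (grey dark) -> box centre
h=cv2.cvtColor(im,cv2.COLOR_BGR2HSV);g=((h[...,2]<125)&(h[...,1]<40)).astype(np.uint8);g[:, :340]=0;g[:,385:]=0;g[:130]=0;g[260:]=0
n,l,s,ce=cv2.connectedComponentsWithStats(g)
for i in range(1,n):
  if s[i,4]>100: print("pocket",s[i],unproj([ce[i]],.008).round(4))
E
```

```text
cr1 (array([ 0.5361, -0.0416, -1.3585]), np.float64(0.823))
cr2 (array([ 0.4346, -0.0435, -0.2813]), np.float64(0.861))
lav (array([ 0.42  , -0.363 ,  0.4013]), np.float64(0.913))
cov (array([ 0.5195,  0.1293, -0.1072]), np.float64(0.95))
box (array([ 0.5679, -0.1935,  0.0279]), np.float64(0.934))
cream 0
lav 590
cream 419
lav 0
pocket [349 150  22  30 646] [[ 0.6467 -0.1927  0.008 ]]
pocket [349 182  23  31 678] [[ 0.5673 -0.1954  0.008 ]]
pocket [350 216  23  31 700] [[ 0.4871 -0.1975  0.008 ]]
```

```bash
python3 -c "
from h import *
delta([.42,-.362,.15],.40)"
```

```text
shift [ 0.2642 -0.1371  0.0758] turn [[-0.001, -0.001, -1.608], [-0.001, 0.001, 1.534]] j7 -0.088 pos [ 0.2217 -0.5841  0.2257]
```

```bash
python3 -m inch '[[[0.05,-0.02,0,0,0,-0.15,-0.5],[0.09,-0.04,0.01,0,0,-0.3,-0.5],[0.13,-0.06,0.02,0,0,-0.45,-0.5],[0.17,-0.08,0.03,0,0,-0.6,-0.5],[0.21,-0.1,0.04,0,0,-0.75,-0.5],[0.24,-0.12,0.05,0,0,-0.9,-0.5],[0.264,-0.137,0.06,0,0,-1.05,-0.5],[0.264,-0.137,0.07,0,0,-1.2,-0.5],[0.264,-0.137,0.076,0,0,-1.35,-0.5],[0.264,-0.137,0.076,0,0,-1.5,-0.5]]]' 40; python3 -c "
from h import *
delta([.42,-.362,.026],.40)
im=imaging.camera('top');cv2.imwrite('pics/a.png',cv2.resize(im[190:320,330:500],None,fx=4,fy=4))"
```

```text
clock: 1.15
position: [0.4196, -0.3619, 0.1491]
ee_rot: [0.594, 0.804, 0.0, -0.001]
ft_force: [-0.3, 0.2, 0.9]
grip_width: 0.753
grasp_force: 0.0
shift [-0.0004  0.0005  0.1231] turn [[-0.001, -0.002, -0.101], [-0.003, 0.001, 3.04]] j7 0.839 pos [ 0.4196 -0.3619  0.1491]
```

View pics/a.png

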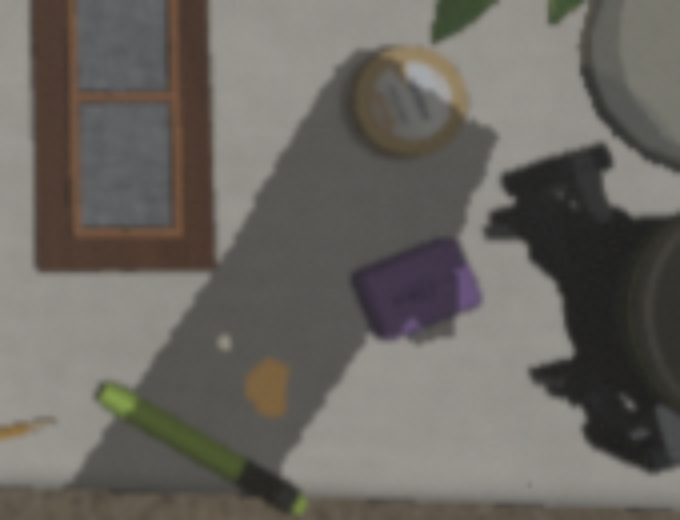

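The gripper is open above the violet bar at (415,287). The fingertips are at about (500,220) and (540,375), which fits the parallax expected at that height.

```bash
python3 -m inch '[[[0,0,0.05,0,0,-0.1,-0.5],[0,0,0.09,0,0,-0.09,-0.5],[0,0,0.115,0,0,-0.09,-0.5],[0,0,0.123,0,0,-0.09,-0.5],[0,0,0.123,0,0,-0.09,-0.5],[0,0,0.123,0,0,-0.09,0.3],[0,0,0.123,0,0,-0.09,0.3],[0,0,0.123,0,0,-0.09,0.3],[0,0,0.123,0,0,-0.09,0.3],[0,0,0.123,0,0,-0.09,0.3]]]' 40
```

```text
clock: 2.2
position: [0.4202, -0.3627, 0.0277]
ee_rot: [0.56, 0.828, -0.0, 0.0]
ft_force: [-0.1, 0.1, -0.2]
grip_width: 0.351
grasp_force: 0.0
```

```bash
python3 -c "
from h import *
im=imaging.camera('top');s=imaging.camera('side')
cv2.imwrite('pics/b.png',np.hstack([cv2.resize(im[210:310,380:480],None,fx=4,fy=4),cv2.resize(s[130:230,290:390],None,fx=4,fy=4)]))"
```

```text
(no output)
```

View pics/b.png

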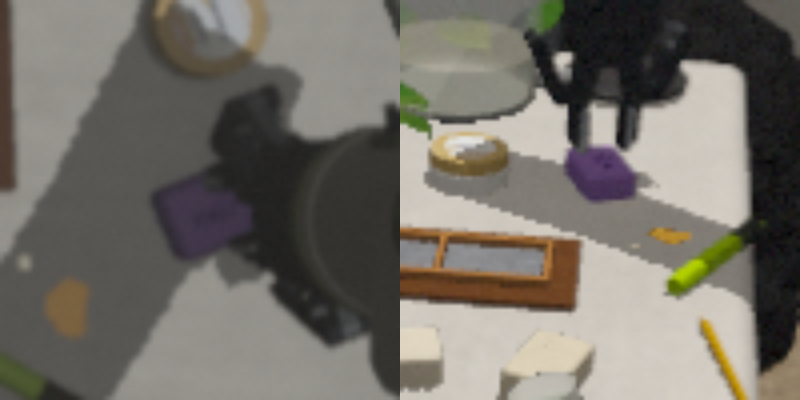

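The violet bar is undisturbed, at (205,215) in the top crop and (600,172) in the side crop. The fingertips stand behind or above it, at (580,145) and (628,145) in the side crop, so I will check projections.

```bash
python3 -c "
from h import *
o,p,R=pose();print(p)
for s in(-.015,0,.015):
  for d in (0,.017):
    q=p+R.apply([0,s,d]);print(s,d,q.round(3),'top',((proj([q])-[380,210])*4).round(),'side',((proj([q],'side')-[290,130])*4+[400,0]).round())
for z in(0,.025): print(z,((proj([[.42,-.363,z]])-[380,210])*4).round(),((proj([[.42,-.363,z]],'side')-[290,130])*4+[400,0]).round())
for z in (0,.01,.02,.03,.05): print(z,unproj([[335,166],[347,166]],z,'side').round(3).tolist())
"
```

```text
[ 0.42007663 -0.36264774  0.02749783]
-0.015 0 [ 0.406 -0.368  0.027] top [[233. 233.]] side [[617. 153.]]
-0.015 0.017 [ 0.406 -0.368  0.01 ] top [[222. 232.]] side [[615. 172.]]
0 0 [ 0.42  -0.363  0.027] top [[223. 208.]] side [[599. 154.]]
0 0.017 [ 0.42  -0.363  0.01 ] top [[212. 207.]] side [[598. 174.]]
0.015 0 [ 0.434 -0.357  0.027] top [[213. 183.]] side [[582. 156.]]
0.015 0.017 [ 0.434 -0.357  0.01 ] top [[202. 182.]] side [[580. 175.]]
0 [[206. 207.]] [[597. 185.]]
0.025 [[222. 208.]] [[599. 157.]]
0 [[0.44, -0.445, 0.0], [0.399, -0.453, 0.0]]
0.01 [[0.439, -0.421, 0.01], [0.398, -0.429, 0.01]]
0.02 [[0.438, -0.398, 0.02], [0.398, -0.406, 0.02]]
0.03 [[0.437, -0.375, 0.03], [0.398, -0.383, 0.03]]
0.05 [[0.435, -0.328, 0.05], [0.397, -0.336, 0.05]]
```

```bash
python3 -c "
from h import *
for z in(.12,.135,.15,.165): print(z,unproj([[453,246],[463.7,283.7]],z).round(3).tolist(), unproj([[453,246],[463.7,283.7]],z).mean(0).round(3))
print(proj([[0,0,0]])/.7,proj([[0,0,0.0]],'side')/.7)
"
python3 -m inch '[[[0,0,-0.05,0,0,0,-0.5],[0,0,-0.1,0,0,0,-0.5],[0,0,-0.1,0,0,0,-0.5]]]'
python3 -c "
from h import *
im=imaging.camera('top');s=imaging.camera('side');o,p,R=pose();print(p,R.as_matrix().round(3))
for i,n in((im,'top'),(s,'side')):
  for q,c in ((p,(0,0,255)),(p+R.apply([0,.032,0]),(0,255,0)),(p+R.apply([0,-.032,0]),(255,255,0)),(p+R.apply([0,.0,.017]),(0,255,255))):
    u=proj([q],n)[0].round().astype(int);i[u[1],u[0]]=c;print(n,u)
cv2.imwrite('pics/d.png',np.hstack([cv2.resize(im[210:310,400:500],None,fx=4,fy=4,interpolation=0),cv2.resize(s[90:190,290:390],None,fx=4,fy=4,interpolation=0)]))"
```

```text
0.12 [[0.455, -0.365, 0.12], [0.38, -0.385, 0.12]] [ 0.418 -0.375  0.12 ]
0.135 [[0.455, -0.359, 0.135], [0.381, -0.379, 0.135]] [ 0.418 -0.369  0.135]
0.15 [[0.455, -0.353, 0.15], [0.382, -0.372, 0.15]] [ 0.418 -0.363  0.15 ]
0.165 [[0.454, -0.347, 0.165], [0.383, -0.366, 0.165]] [ 0.419 -0.357  0.165]
[[387.84724239 634.32346496]] [[716.12426204 360.83291929]]
clock: 2.6
position: [0.4232, -0.3647, 0.1343]
ee_rot: [0.56, 0.829, -0.001, 0.005]
ft_force: [-0.1, 0.3, 0.2]
grip_width: 0.749
grasp_force: 0.0
[ 0.42055459 -0.36310057  0.12866476] [[-0.373  0.928  0.002]
 [ 0.928  0.373 -0.002]
 [-0.003  0.001 -1.   ]]
top [454 263]
top [448 248]
top [460 278]
top [451 263]
side [342 139]
side [332 139]
side [351 138]
side [341 144]
```

View pics/d.png

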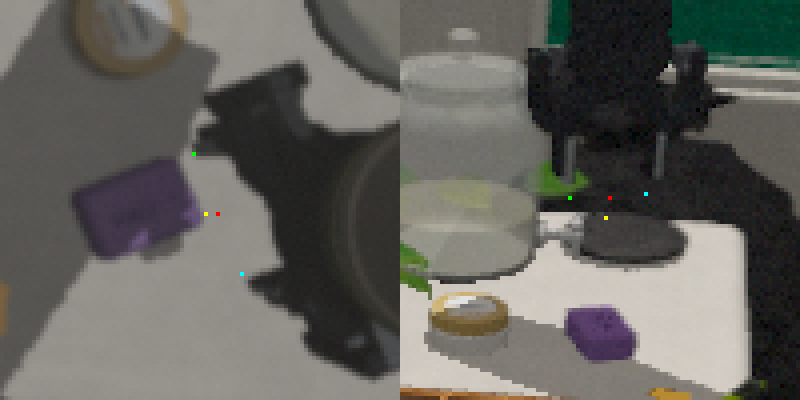

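The fingertips at (570,183) and (660,180) in the side crop are about 15 mm higher than the projected TCP at (609,197). The fingers therefore reach less far than stated and closed above the bar. I'll go lower and watch the force.

```bash
python3 -m inch '[[[0,0,0.05,0,0,0,-0.5],[0,0,0.09,0,0,0,-0.5],[0,0,0.1,0,0,0,-0.5],[0,0,0.105,0,0,0,-0.5],[0,0,0.11,0,0,0,-0.5],[0,0,0.113,0,0,0,-0.5],[0,0,0.115,0,0,0,-0.5],[0,0,0.115,0,0,0,-0.5]]]'
```

```text
clock: 3.5
position: [0.4203, -0.3628, 0.0129]
ee_rot: [0.56, 0.828, -0.0, 0.0]
ft_force: [-0.1, 0.2, -0.1]
grip_width: 0.747
grasp_force: 0.0
```

```bash
python3 -m inch '[[[0,0,0.004,0,0,0,-0.5],[0,0,0.006,0,0,0,-0.5],[0,0,0.006,0,0,0,0.0],[0,0,0.006,0,0,0,0.1],[0,0,0.006,0,0,0,0.2],[0,0,0.006,0,0,0,0.3],[0,0,0.006,0,0,0,0.3]]]' 40;python3 -c "
from h import *
im=imaging.camera('top');s=imaging.camera('side')
cv2.imwrite('pics/e.png',np.hstack([cv2.resize(im[210:310,380:480],None,fx=4,fy=4),cv2.resize(s[130:230,290:390],None,fx=4,fy=4)]))"
```

```text
clock: 4.2
position: [0.4202, -0.3626, 0.0065]
ee_rot: [0.56, 0.828, -0.0, 0.0]
ft_force: [0.4, 1.0, 2.7]
grip_width: 0.488
grasp_force: 41.0
```

```bash
python3 -m inch '[[[0,0,-0.03,0,0,0,0.3],[0,0,-0.07,0,0,0,0.3],[0,0,-0.11,0,0,0,0.3],[0,0,-0.11,0,0,0,0.3]]]' 40;python3 -c "
from h import *
delta([.5673,-.195,.117],1.60)
im=imaging.camera('top');s=imaging.camera('side')
cv2.imwrite('pics/f.png',np.hstack([cv2.resize(im[210:310,380:480],None,fx=4,fy=4),cv2.resize(s[80:180,290:390],None,fx=4,fy=4)]))"
```

```text
clock: 4.7
position: [0.4224, -0.3644, 0.1216]
ee_rot: [0.56, 0.828, -0.001, 0.004]
ft_force: [0.3, -0.4, -0.8]
grip_width: 0.492
grasp_force: 41.3
shift [0.1032 0.1975 0.0045] turn [[-0.002, 0.009, -1.218], [0.01, 0.002, 1.924]] j7 0.906 pos [ 0.4224 -0.3644  0.1216]
```

View pics/f.png

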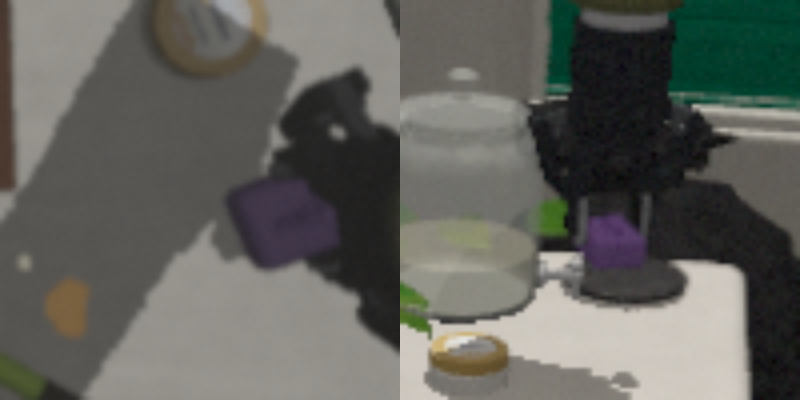

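The violet bar is held between the pads, centred at about (305,206) in the top crop and hanging level at (612,243) in the side crop. I'll carry it to the middle pocket.

```bash
python3 -m inch '[[[0.015,0.03,0,0,0,-0.15,0.3],[0.03,0.06,0,0,0,-0.3,0.3],[0.045,0.09,0,0,0,-0.45,0.3],[0.06,0.12,0,0,0,-0.6,0.3],[0.075,0.15,0,0,0,-0.75,0.3],[0.09,0.18,0,0,0,-0.9,0.3],[0.103,0.197,0,0,0,-1.05,0.3],[0.103,0.197,0,0,0,-1.2,0.3],[0.103,0.197,0,0,0,-1.218,0.3],[0.103,0.197,0,0,0,-1.218,0.3]]]' 40;python3 -m inch '[[[0,0,0.02,0,0,0,0.3],[0,0,0.05,0,0,0,0.3],[0,0,0.05,0,0,0,0.3]]]';python3 -c "
from h import *
delta([.5673,-.195,.016],1.60)
im=imaging.camera('top');s=imaging.camera('side')
cv2.imwrite('pics/g.png',np.hstack([cv2.resize(im[140:240,320:420],None,fx=4,fy=4),cv2.resize(s[120:220,240:340],None,fx=4,fy=4)]))"
```

```text
clock: 5.8
position: [0.5634, -0.194, 0.1149]
ee_rot: [-0.013, 1.0, 0.0, -0.001]
ft_force: [-0.4, 0.7, -1.5]
grip_width: 0.488
grasp_force: 41.2
clock: 6.1
position: [0.5613, -0.1939, 0.0623]
ee_rot: [-0.012, 1.0, 0.001, -0.003]
ft_force: [-0.9, -0.7, -1.9]
grip_width: 0.492
grasp_force: 41.1
shift [-0.0063 -0.0014  0.0463] turn [[0.002, -0.006, -0.005], [-0.01, -0.003, 3.137]] j7 1.602 pos [ 0.5613 -0.1939  0.0623]
```

View pics/g.png

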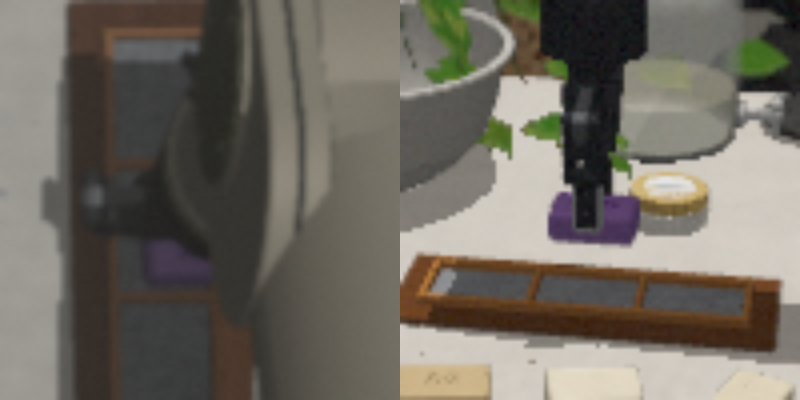

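The bar hangs over the box, with the finger centred on it at (588,215) in the side crop and the tip about 8 mm above the bar's underside. The middle pocket is at (585,290).

```bash
python3 -m inch '[[[-0.006,-0.001,0.01,0,0,0,0.3],[-0.006,-0.001,0.025,0,0,0,0.3],[-0.006,-0.001,0.03,0,0,0,0.3],[-0.006,-0.001,0.03,0,0,0,0.3],[-0.006,-0.001,0.03,0,0,0,0.3]]]' 40;python3 -c "
from h import *
delta([.5673,-.195,.0165],1.60)"
```

```text
clock: 6.7
position: [0.5705, -0.1943, 0.0364]
ee_rot: [-0.015, 1.0, 0.0, -0.0]
ft_force: [-0.5, 0.7, -1.2]
grip_width: 0.49
grasp_force: 41.2
shift [ 0.0032 -0.0006  0.0199] turn [[0.0, -0.0, 0.0], [0.0, 0.0, -3.142]] j7 1.585 pos [ 0.5705 -0.1943  0.0364]
```

```bash
python3 -m inch '[[[0.003,-0.0005,0.006,0,0,0,0.3],[0.003,-0.0005,0.012,0,0,0,0.3],[0.003,-0.0005,0.016,0,0,0,0.3],[0.003,-0.0005,0.019,0,0,0,0.3],[0.003,-0.0005,0.019,0,0,0,0.3],[0.003,-0.0005,0.019,0,0,0,0.3]]]' 40
```

```text
clock: 7.3
position: [0.5676, -0.1949, 0.0173]
ee_rot: [-0.015, 1.0, -0.0, 0.0]
ft_force: [-0.5, -0.3, -1.5]
grip_width: 0.492
grasp_force: 41.2
```

```bash
python3 -m inch '[[[0,0,0.001,0,0,0,0.3],[0,0,0.002,0,0,0,0.3],[0,0,0.002,0,0,0,0.3],[0,0,0.002,0,0,0,0.3]]]';python3 -m inch '[[[0,0,0,0,0,0,-0.1],[0,0,0,0,0,0,-0.4],[0,0,-0.005,0,0,0,-0.5],[0,0,-0.03,0,0,0,-0.5],[0,0,-0.07,0,0,0,-0.5],[0,0,-0.11,0,0,0,-0.5],[0,0,-0.11,0,0,0,-0.5],[0,0,-0.11,0,0,0,-0.5]]]';python3 -c "
from h import *
delta([.5361,-.041,.12],-1.345)"
```

```text
clock: 7.7
position: [0.5675, -0.195, 0.0153]
ee_rot: [-0.015, 1.0, -0.0, 0.0]
ft_force: [0.0, -0.1, -1.2]
grip_width: 0.491
grasp_force: 41.2
clock: 8.5
position: [0.5681, -0.1952, 0.1266]
ee_rot: [-0.015, 1.0, -0.001, 0.001]
ft_force: [-0.3, 0.3, -0.7]
grip_width: 0.754
grasp_force: 0.0
shift [0.0275 0.1551 0.0063] turn [[0.003, 0.002, 2.945], [-0.002, 0.002, -0.197]] j7 1.639 pos [ 0.5681 -0.1952  0.1266]
```

```bash
python3 -m inch '[[[0.01,0.04,0,0,0,-0.1,-0.5],[0.02,0.08,0,0,0,-0.197,-0.5],[0.0275,0.12,0,0,0,-0.197,-0.5],[0.0275,0.155,0.02,0,0,-0.197,-0.5],[0.0275,0.155,0.05,0,0,-0.197,-0.5],[0.0275,0.155,0.05,0,0,-0.197,-0.5],[0.0275,0.155,0.05,0,0,-0.197,-0.5]]]';python3 -c "
from h import *
delta([.5361,-.041,.007],-1.345)
im=imaging.camera('top');s=imaging.camera('side');cv2.imwrite('pics/h0.png',im)
cv2.imwrite('pics/h.png',np.hstack([cv2.resize(im[150:270,270:390],None,fx=3.33,fy=3.33),cv2.resize(s[150:270,230:350],None,fx=3.33,fy=3.33)]))"
```

```text
clock: 9.2
position: [0.5349, -0.0414, 0.0749]
ee_rot: [-0.113, 0.994, 0.0, -0.001]
ft_force: [0.5, -1.0, 0.4]
grip_width: 0.748
grasp_force: 0.0
shift [-0.0014  0.0001  0.0679] turn [[-0.003, -0.001, 3.141], [0.001, -0.002, -0.0]] j7 1.544 pos [ 0.5349 -0.0414  0.0749]
```

View pics/h.png

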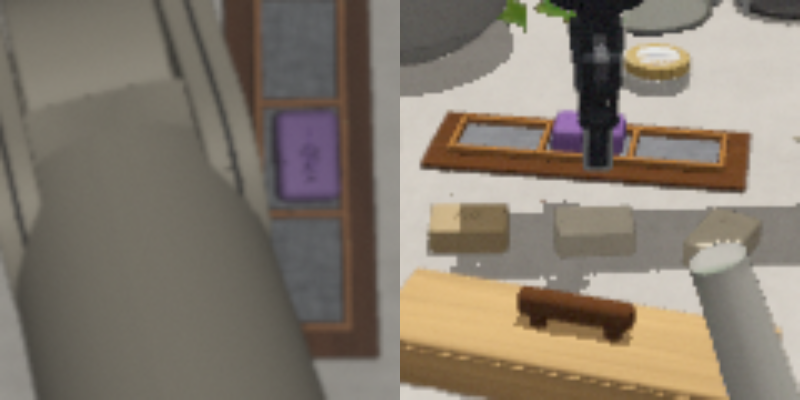

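The lavender bar lies in the middle pocket at (308,155) in the top crop. The gripper is lined up over cream bar 1, with the finger at x=598 and the bar at 595 in the side crop.

```bash
python3 -m inch '[[[-0.0015,0,0.03,0,0,0,-0.5],[-0.0015,0,0.055,0,0,0,-0.5],[-0.0015,0,0.066,0,0,0,-0.5],[-0.0015,0,0.068,0,0,0,-0.5],[-0.0015,0,0.068,0,0,0,-0.5],[-0.0015,0,0.068,0,0,0,0.0],[-0.0015,0,0.068,0,0,0,0.2],[-0.0015,0,0.068,0,0,0,0.3],[-0.0015,0,0.068,0,0,0,0.3]]]' 40; python3 -m inch '[[[0,0,-0.03,0,0,0,0.3],[0,0,-0.06,0,0,0,0.3],[0,0,-0.08,0,0,0,0.3],[0,0,-0.08,0,0,0,0.3],[0,0,-0.08,0,0,0,0.3]]]'; python3 -c "
from h import *
delta([.6463,-.1926,.08],1.60)"
```

```text
clock: 10.2
position: [0.5378, -0.0406, 0.0088]
ee_rot: [-0.113, 0.994, -0.0, 0.001]
ft_force: [-2.9, 0.7, 8.7]
grip_width: 0.473
grasp_force: 40.0
clock: 10.7
position: [0.537, -0.0408, 0.0875]
ee_rot: [-0.113, 0.994, -0.0, 0.0]
ft_force: [-0.3, -0.3, -1.5]
grip_width: 0.471
grasp_force: 41.7
shift [-0.0725 -0.1724  0.0078] turn [[-0.001, 0.001, 0.197], [-0.001, -0.001, -2.945]] j7 1.551 pos [ 0.537  -0.0408  0.0875]
```

```bash
python3 -m inch '[[[-0.02,-0.04,0,0,0,0.1,0.3],[-0.04,-0.08,0,0,0,0.197,0.3],[-0.06,-0.12,0,0,0,0.197,0.3],[-0.0725,-0.155,0,0,0,0.197,0.3],[-0.0725,-0.1724,0.02,0,0,0.197,0.3],[-0.0725,-0.1724,0.04,0,0,0.197,0.3],[-0.0725,-0.1724,0.045,0,0,0.197,0.3],[-0.0725,-0.1724,0.045,0,0,0.197,0.3],[-0.0725,-0.1724,0.045,0,0,0.197,0.3]]]'; python3 -c "
from h import *
delta([.6463,-.1926,.018],1.60)"
```

```text
clock: 11.6
position: [0.6465, -0.1914, 0.0429]
ee_rot: [-0.015, 1.0, 0.0, 0.0]
ft_force: [-0.4, 0.1, -0.6]
grip_width: 0.472
grasp_force: 41.7
shift [ 0.0003 -0.0012  0.0249] turn [[0.0, 0.0, 0.001], [-0.001, 0.0, -3.141]] j7 1.551 pos [ 0.6465 -0.1914  0.0429]
```

```bash
python3 -m inch '[[[0,-0.001,0.008,0,0,0,0.3],[0,-0.001,0.015,0,0,0,0.3],[0,-0.001,0.02,0,0,0,0.3],[0,-0.001,0.023,0,0,0,0.3],[0,-0.001,0.0245,0,0,0,0.3],[0,-0.001,0.0245,0,0,0,0.3],[0,-0.001,0.0245,0,0,0,0.3]]]'
```

```text
clock: 12.3
position: [0.6464, -0.1933, 0.018]
ee_rot: [-0.015, 1.0, -0.0, 0.0]
ft_force: [0.8, 0.3, -1.5]
grip_width: 0.471
grasp_force: 41.7
```

```bash
python3 -m inch '[[[0,0,0,0,0,0,-0.1],[0,0,0,0,0,0,-0.4],[0,0,-0.005,0,0,0,-0.5],[0,0,-0.03,0,0,0,-0.5],[0,0,-0.07,0,0,0,-0.5],[0,0,-0.1,0,0,0,-0.5],[0,0,-0.1,0,0,0,-0.5],[0,0,-0.1,0,0,0,-0.5]]]';python3 -c "
from h import *
delta([.4352,-.0432,.08],-.29)"
```

```text
clock: 13.1
position: [0.6467, -0.1934, 0.1189]
ee_rot: [-0.015, 1.0, -0.0, 0.001]
ft_force: [0.8, 1.2, -1.4]
grip_width: 0.747
grasp_force: 0.0
shift [0.2071 0.1563 0.0384] turn [[0.001, 0.002, 1.89], [-0.002, 0.001, -1.252]] j7 1.583 pos [ 0.6467 -0.1934  0.1189]
```

```bash
python3 -m inch '[[[0.03,0.02,0,0,0,-0.15,-0.5],[0.06,0.04,0,0,0,-0.3,-0.5],[0.09,0.06,0,0,0,-0.45,-0.5],[0.12,0.08,0,0,0,-0.6,-0.5],[0.15,0.1,0,0,0,-0.75,-0.5],[0.18,0.125,0,0,0,-0.9,-0.5],[0.207,0.156,0,0,0,-1.05,-0.5],[0.207,0.156,0.02,0,0,-1.2,-0.5],[0.207,0.156,0.038,0,0,-1.252,-0.5],[0.207,0.156,0.038,0,0,-1.252,-0.5]]]'; python3 -m inch '[[[0,0,0,0,0,0,-0.5],[0,0,0,0,0,0,-0.5]]]';python3 -c "
from h import *
delta([.4352,-.0432,.009],-.29)
im=imaging.camera('top');s=imaging.camera('side')
cv2.imwrite('pics/i.png',np.hstack([cv2.resize(im[150:270,270:390],None,fx=3.33,fy=3.33),cv2.resize(s[150:270,250:370],None,fx=3.33,fy=3.33)]))"
```

```text
clock: 14.1
position: [0.4328, -0.0439, 0.078]
ee_rot: [-0.598, 0.802, 0.001, -0.001]
ft_force: [-0.5, -0.0, -0.4]
grip_width: 0.754
grasp_force: 0.0
clock: 14.3
position: [0.435, -0.043, 0.08]
ee_rot: [-0.597, 0.802, 0.0, 0.0]
ft_force: [0.6, 0.6, -0.2]
grip_width: 0.747
grasp_force: 0.0
shift [ 0.0002 -0.0002  0.071 ] turn [[0.001, -0.001, 3.141], [0.0, 0.001, -0.001]] j7 2.601 pos [ 0.435 -0.043  0.08 ]
```

View pics/i.png

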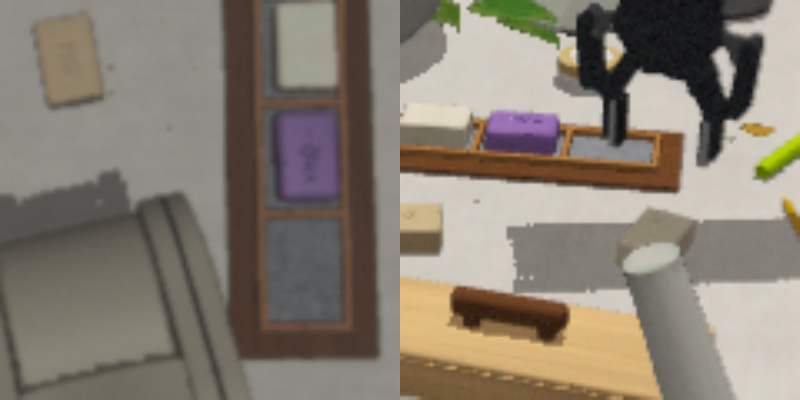

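Cream bar 1 lies in the far pocket at (307,47) in the top crop, and the gripper stands over cream bar 2. Joint 7 is at its limit, so I turn the hand back the other way by half a turn.

```bash
python3 -m inch '[[[0,0,0,0,0,0.15,-0.5],[0,0,0,0,0,0.3,-0.5],[0,0,0,0,0,0.45,-0.5],[0,0,0,0,0,0.6,-0.5],[0,0,0,0,0,0.75,-0.5],[0,0,0,0,0,0.9,-0.5],[0,0,0,0,0,1.05,-0.5],[0,0,0,0,0,1.2,-0.5],[0,0,0,0,0,1.35,-0.5],[0,0,0,0,0,1.5,-0.5]]]';python3 -m inch '[[[0,0,0,0,0,0.15,-0.5],[0,0,0,0,0,0.3,-0.5],[0,0,0,0,0,0.45,-0.5],[0,0,0,0,0,0.6,-0.5],[0,0,0,0,0,0.75,-0.5],[0,0,0,0,0,0.9,-0.5],[0,0,0,0,0,1.05,-0.5],[0,0,0,0,0,1.2,-0.5],[0,0,0,0,0,1.35,-0.5],[0,0,0,0,0,1.5,-0.5]]]';python3 -m inch '[[[0,0,0,0,0,0.141,-0.5],[0,0,0,0,0,0.141,-0.5],[0,0,0,0,0,0.141,-0.5],[0,0,0,0,0,0.141,-0.5]]]';python3 -c "
from h import *
delta([.4352,-.0432,.009],-.29);print(sensors.get_obs()['joint_pos'].round(3))"
```

```text
clock: 15.4
position: [0.4352, -0.043, 0.0802]
ee_rot: [0.112, 0.994, 0.0, 0.0]
ft_force: [0.2, 0.1, -0.7]
grip_width: 0.748
grasp_force: 0.0
clock: 16.4
position: [0.4352, -0.043, 0.0802]
ee_rot: [0.759, 0.651, 0.0, 0.0]
ft_force: [-0.6, 1.0, -0.3]
grip_width: 0.749
grasp_force: 0.0
clock: 16.8
position: [0.435, -0.0432, 0.0799]
ee_rot: [0.8, 0.599, 0.0, 0.0]
ft_force: [0.0, 0.2, 0.6]
grip_width: 0.749
grasp_force: 0.0
shift [0.     0.0002 0.0709] turn [[0.0, -0.0, 0.005], [0.0, 0.0, -3.137]] j7 -0.384 pos [ 0.435  -0.0432  0.0799]
[ 0.788  0.139 -0.823  2.068  0.123  0.982 -0.384]
```

```bash
python3 -m inch '[[[0,0,0.03,0,0,0,-0.5],[0,0,0.055,0,0,0,-0.5],[0,0,0.067,0,0,0,-0.5],[0,0,0.07,0,0,0,-0.5],[0,0,0.07,0,0,0,-0.5],[0,0,0.07,0,0,0,0.0],[0,0,0.07,0,0,0,0.2],[0,0,0.07,0,0,0,0.3],[0,0,0.07,0,0,0,0.3]]]' 40; python3 -m inch '[[[0,0,-0.03,0,0,0,0.3],[0,0,-0.06,0,0,0,0.3],[0,0,-0.08,0,0,0,0.3],[0,0,-0.08,0,0,0,0.3],[0,0,-0.08,0,0,0,0.3]]]'; python3 -c "
from h import *
delta([.4883,-.1974,.06],1.60);print(sensors.get_obs()['joint_pos'].round(3))"
```

```text
clock: 17.7
position: [0.4356, -0.0435, 0.0111]
ee_rot: [0.802, 0.598, 0.0, 0.001]
ft_force: [-1.3, 0.7, 7.7]
grip_width: 0.468
grasp_force: 39.5
clock: 18.2
position: [0.435, -0.0437, 0.0901]
ee_rot: [0.802, 0.598, 0.0, 0.001]
ft_force: [-1.2, 0.0, -0.9]
grip_width: 0.464
grasp_force: 41.7
shift [-0.132   0.0949  0.0303] turn [[0.0, 0.002, -1.889], [0.002, -0.0, 1.252]] j7 -0.375 pos [ 0.435  -0.0437  0.0901]
[ 0.806  0.122 -0.836  2.058  0.109  1.003 -0.375]
```

```bash
python3 -m inch '[[[-0.02,0.015,0,0,0,0.15,0.3],[-0.04,0.03,0,0,0,0.3,0.3],[-0.06,0.045,0,0,0,0.45,0.3],[-0.08,0.06,0,0,0,0.6,0.3],[-0.1,0.075,0,0,0,0.75,0.3],[-0.12,0.09,0,0,0,0.9,0.3],[-0.132,0.095,0,0,0,1.05,0.3],[-0.132,0.095,0.02,0,0,1.2,0.3],[-0.132,0.095,0.03,0,0,1.252,0.3],[-0.132,0.095,0.03,0,0,1.252,0.3]]]'; python3 -m inch '[[[0,0,0.01,0,0,0,0.3],[0,0,0.01,0,0,0,0.3],[0,0,0.01,0,0,0,0.3]]]';python3 -c "
from h import *
delta([.4883,-.1974,.02],1.60)"
```

```text
clock: 19.2
position: [0.4865, -0.1963, 0.0571]
ee_rot: [1.0, 0.015, -0.002, -0.001]
ft_force: [0.2, 0.4, -0.4]
grip_width: 0.47
grasp_force: 41.6
clock: 19.5
position: [0.4882, -0.1969, 0.0497]
ee_rot: [1.0, 0.015, -0.0, -0.0]
ft_force: [-0.2, 0.5, -0.6]
grip_width: 0.466
grasp_force: 41.6
shift [0.0001 0.0005 0.0297] turn [[-0.0, -0.0, -3.14], [-0.0, 0.0, 0.002]] j7 -1.407 pos [ 0.4882 -0.1969  0.0497]
```

```bash
python3 -m inch '[[[0,0,0.008,0,0,0,0.3],[0,0,0.016,0,0,0,0.3],[0,0,0.023,0,0,0,0.3],[0,0,0.027,0,0,0,0.3],[0,0,0.029,0,0,0,0.3],[0,0,0.029,0,0,0,0.3],[0,0,0.029,0,0,0,0.3]]]' && python3 -m inch '[[[0,0,0,0,0,0,-0.1],[0,0,0,0,0,0,-0.4],[0,0,-0.005,0,0,0,-0.5],[0,0,-0.03,0,0,0,-0.5],[0,0,-0.07,0,0,0,-0.5],[0,0,-0.11,0,0,0,-0.5],[0,0,-0.13,0,0,0,-0.5],[0,0,-0.13,0,0,0,-0.5],[0,0,-0.13,0,0,0,-0.5]]]';python3 -c "
from h import *
delta([.5195,.129,.15],1.4636);print(sensors.get_obs()['joint_pos'].round(3))"
```

```text
clock: 20.2
position: [0.4884, -0.197, 0.021]
ee_rot: [1.0, 0.015, 0.0, 0.0]
ft_force: [-0.1, 0.3, -0.0]
grip_width: 0.462
grasp_force: 41.7
clock: 21.1
position: [0.4883, -0.1971, 0.1511]
ee_rot: [1.0, 0.015, 0.0, 0.0]
ft_force: [-0.1, 0.4, -1.5]
grip_width: 0.747
grasp_force: 0.0
shift [ 0.0409 -0.325   0.0009] turn [[0.001, 0.001, -3.005], [0.001, -0.001, 0.137]] j7 -1.344 pos [ 0.4883 -0.1971  0.1511]
[ 0.801  0.22  -0.564  1.794  0.128  1.163 -1.344]
```

```bash
python3 -m inch '[[[0.005,-0.04,0,0,0,0.03,0],[0.01,-0.08,0,0,0,0.06,0.2],[0.015,-0.12,0,0,0,0.1,0.2],[0.02,-0.16,0,0,0,0.137,0.2],[0.025,-0.2,0,0,0,0.137,0.2],[0.03,-0.24,0,0,0,0.137,0.2],[0.035,-0.28,0,0,0,0.137,0.2],[0.041,-0.325,0,0,0,0.137,0.2],[0.041,-0.325,0.03,0,0,0.137,0.2],[0.041,-0.325,0.04,0,0,0.137,0.2]]]'; python3 -m inch '[[[0,0,0,0,0,0,0.2],[0,0,0,0,0,0,0.2]]]';python3 -c "
from h import *
delta([.5195,.129,.052],1.4636);print(sensors.get_obs()['joint_pos'].round(3))
im=imaging.camera('top');s=imaging.camera('side');cv2.imwrite('pics/jraw.png',im)
cv2.imwrite('pics/j.png',np.hstack([cv2.resize(im[130:280,320:420],(400,600)),cv2.resize(s[140:290,240:340],(400,600))]))"
```

```text
clock: 22.1
position: [0.5174, 0.1298, 0.1075]
ee_rot: [0.999, -0.052, -0.002, 0.0]
ft_force: [0.4, -1.1, 0.2]
grip_width: 0.403
grasp_force: 0.0
clock: 22.3
position: [0.5196, 0.1279, 0.1108]
ee_rot: [0.999, -0.054, -0.0, 0.0]
ft_force: [-0.2, -0.6, -0.0]
grip_width: 0.398
grasp_force: 0.0
shift [-0.0002 -0.0011  0.0588] turn [[0.001, -0.001, 3.14], [0.001, 0.001, -0.002]] j7 -2.193 pos [0.5196 0.1279 0.1108]
[ 0.32   0.325 -0.748  1.805  0.245  1.108 -2.193]
```

View pics/j.png

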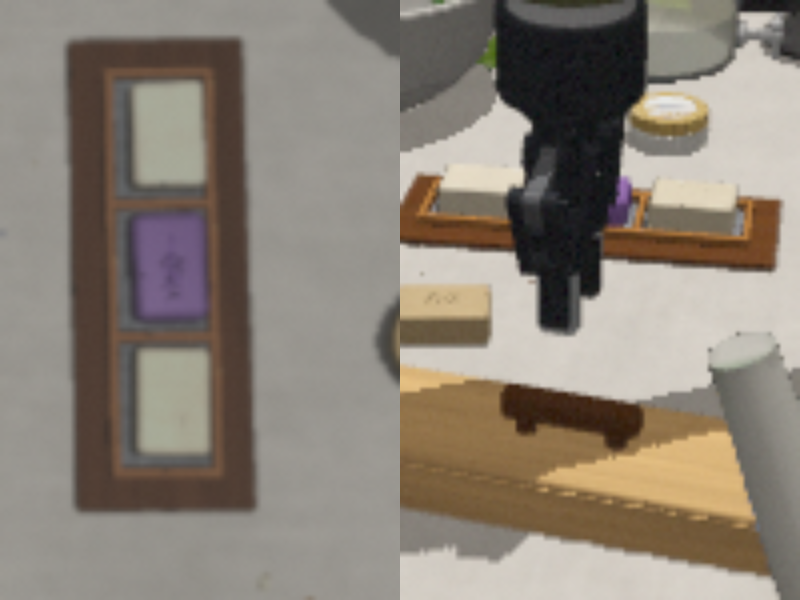

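All three bars lie in their pockets, at (170,133), (170,265) and (172,400) in the top crop, each inside the frame. The gripper hangs over the cover's pull at (572,410) in the side crop.

```bash
python3 -m inch '[[[0,-0.001,0.02,0,0,0,0.2],[0,-0.001,0.04,0,0,0,0.2],[0,-0.001,0.05,0,0,0,0.2],[0,-0.001,0.055,0,0,0,0.2],[0,-0.001,0.058,0,0,0,0.2],[0,-0.001,0.058,0,0,0,0.2],[0,-0.001,0.058,0,0,0,0.2]]]' 70
```

```text
clock: 23.1
position: [0.5201, 0.1302, 0.0535]
ee_rot: [0.999, -0.054, 0.0, -0.0]
ft_force: [-0.5, -0.5, -0.0]
grip_width: 0.398
grasp_force: 0.0
```

```bash
python3 -m inch '[[[0,0,0.001,0,0,0,0.4],[0,0,0.001,0,0,0,0.6],[0,0,0.001,0,0,0,0.8],[0,0,0.001,0,0,0,0.8],[0,0,0.001,0,0,0,0.8],[0,0,0.001,0,0,0,0.8]]]' 70
```

```text
clock: 23.7
position: [0.5199, 0.13, 0.0522]
ee_rot: [0.999, -0.054, 0.0, 0.0]
ft_force: [-2.0, -1.5, 5.0]
grip_width: 0.158
grasp_force: 68.9
```

```bash
python3 -m inch '[[[0,0,-0.02,0,0,0,0.8],[0,0,-0.05,0,0,0,0.8],[0,0,-0.08,0,0,0,0.8],[0,0,-0.08,0,0,0,0.8],[0,0,-0.08,0,0,0,0.8],[0,0,-0.08,0,0,0,0.8]]]' 70;python3 -c "
from h import *
delta([.5673,-.195,.13],1.60)"
```

```text
clock: 24.3
position: [0.5188, 0.1297, 0.1303]
ee_rot: [0.999, -0.054, -0.001, 0.0]
ft_force: [-0.2, -1.2, -3.3]
grip_width: 0.155
grasp_force: 69.0
shift [0.083  0.3176 0.0004] turn [[0.003, -0.001, 3.005], [0.001, 0.002, -0.137]] j7 -2.181 pos [0.5188 0.1297 0.1303]
```

```bash
python3 -m inch '[[[0.01,0.035,0,0,0,-0.02,0.8],[0.02,0.07,0,0,0,-0.04,0.8],[0.03,0.11,0,0,0,-0.06,0.8],[0.04,0.15,0,0,0,-0.08,0.8],[0.05,0.19,0,0,0,-0.1,0.8],[0.06,0.23,0,0,0,-0.12,0.8],[0.07,0.27,0,0,0,-0.137,0.8],[0.08,0.3,0,0,0,-0.137,0.8],[0.083,0.3176,0,0,0,-0.137,0.8],[0.083,0.3176,0,0,0,-0.137,0.8]]]' 70;python3 -m inch '[[[0,0,0,0,0,0,0.8],[0,0,0.02,0,0,0,0.8],[0,0,0.02,0,0,0,0.8],[0,0,0.02,0,0,0,0.8]]]';python3 -c "
from h import *
delta([.5673,-.195,.06],1.60)
im=imaging.camera('top');s=imaging.camera('side')
o,p,R=pose();x=R.apply([1,0,0]);y=R.apply([0,1,0])
for i,n in((im,'top'),(s,'side')):
  c=p-[0,0,.0522]
  for z in(0,.038):
    P=[c+a*.1325*x+b*.0435*y+[0,0,z] for a,b in((1,1),(1,-1),(-1,-1),(-1,1))]
    cv2.polylines(i,[proj(P,n).round().astype(int)],True,(0,0,255),1)
cv2.imwrite('pics/k.png',np.hstack([cv2.resize(im[120:280,310:430],(400,533)),cv2.resize(s[120:280,220:340],(400,533))]))"
```

```text
clock: 25.3
position: [0.5671, -0.1973, 0.1301]
ee_rot: [1.0, 0.013, -0.001, -0.0]
ft_force: [0.4, -0.5, -2.6]
grip_width: 0.157
grasp_force: 69.1
clock: 25.7
position: [0.568, -0.193, 0.1117]
ee_rot: [1.0, 0.016, -0.0, -0.0]
ft_force: [0.6, -0.2, -2.1]
grip_width: 0.158
grasp_force: 69.0
shift [-0.0007  0.002   0.0517] turn [[-0.001, -0.001, -3.139], [-0.001, 0.001, 0.003]] j7 -1.473 pos [ 0.568  -0.193   0.1117]
```

View pics/k.png

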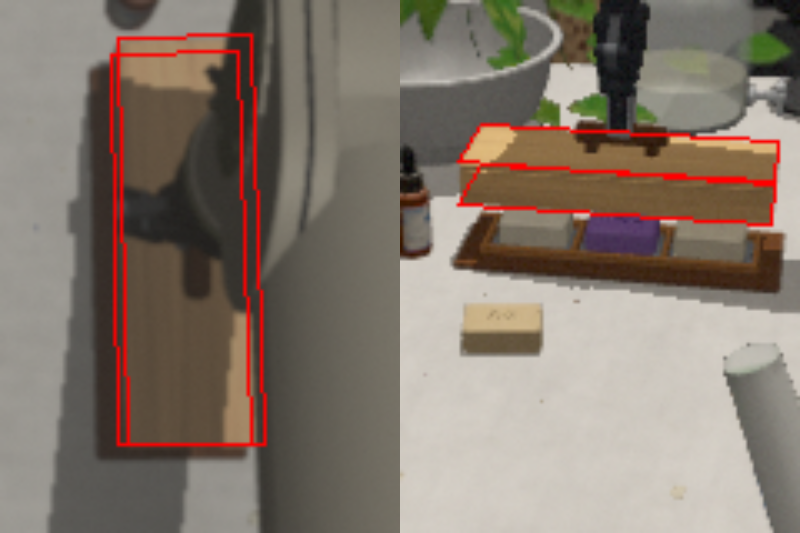

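The held cover fills the predicted red outline in both views, and the box and bars show right below it. I'll lower it.

```bash
python3 -m inch '[[[0,0.001,0.01,0,0,0,0.8],[-0.0005,0.002,0.02,0,0,0,0.8],[-0.0005,0.002,0.028,0,0,0,0.8],[-0.0005,0.002,0.03,0,0,0,0.8],[-0.0005,0.002,0.03,0,0,0,0.8],[-0.0005,0.002,0.03,0,0,0,0.8]]]' 70;python3 -c "
from h import *
delta([.5673,-.195,.06],1.60)"
```

```text
clock: 26.4
position: [0.5679, -0.1965, 0.082]
ee_rot: [1.0, 0.015, 0.0, 0.0]
ft_force: [0.2, 0.3, -1.6]
grip_width: 0.156
grasp_force: 69.0
shift [-0.0006 -0.0015  0.022 ] turn [[0.0, 0.0, -3.141], [0.0, -0.0, 0.001]] j7 -1.485 pos [ 0.5679 -0.1965  0.082 ]
```

```bash
python3 -m inch '[[[0,-0.001,0.004,0,0,0,0.8],[0,-0.001,0.008,0,0,0,0.8],[0,-0.001,0.012,0,0,0,0.8],[0,-0.001,0.015,0,0,0,0.8],[0,-0.001,0.017,0,0,0,0.8],[0,-0.001,0.019,0,0,0,0.8],[0,-0.001,0.021,0,0,0,0.8],[0,-0.001,0.021,0,0,0,0.8]]]' 70
```

```text
clock: 27.2
position: [0.5676, -0.1955, 0.0605]
ee_rot: [1.0, 0.015, -0.0, -0.0]
ft_force: [0.6, 0.4, -2.1]
grip_width: 0.156
grasp_force: 69.1
```

```bash
python3 -m inch '[[[0,0,0.0005,0,0,0,0.8],[0,0,0.001,0,0,0,0.8],[0,0,0.0015,0,0,0,0.8],[0,0,0.0015,0,0,0,0.8]]]' 70
```

```text
clock: 27.6
position: [0.5678, -0.1957, 0.0603]
ee_rot: [1.0, 0.015, 0.0, 0.0]
ft_force: [-3.8, 0.9, 6.1]
grip_width: 0.157
grasp_force: 70.2
```

Contact came at the expected height (TCP 0.0603), so the cover is seated. I'll release and retreat.

```bash
python3 -m inch '[[[0,0,-0.001,0,0,0,0.5],[0,0,-0.001,0,0,0,0.2],[0,0,-0.001,0,0,0,0.2],[0,0,-0.03,0,0,0,0.2],[0,0,-0.07,0,0,0,0.2],[0,0,-0.11,0,0,0,0.2],[0,-0.04,-0.13,0,0,0,0.2],[0,-0.09,-0.13,0,0,0,0.2],[0,-0.14,-0.13,0,0,0,0.2],[0,-0.19,-0.13,0,0,0,0.2]]]'; python3 -m inch '[[[0,-0.05,0,0,0,0,0.2],[0,-0.1,0,0,0,0,0.2],[0,-0.1,0,0,0,0,0.2],[0,-0.1,0,0,0,0,0.2]]]';python3 -c "
from fit import *
im=imaging.camera('top');s=imaging.camera('side');cv2.imwrite('pics/lraw.png',im)
c=np.array([.5678,-.1957,.008]);x=np.array([1,.03,0]);y=np.array([-.03,1,0])
M=masks(im);print(fit(M['cov']|M['box'],proj([c])[0],.265,.087,.038,.008),fit(M['box']|M['cov'],proj([c])[0],.283,.105,.008))
cv2.imwrite('pics/l.png',np.hstack([cv2.resize(im[120:280,310:430],(400,533)),cv2.resize(s[120:280,220:340],(400,533))]))"
```

```text
clock: 28.6
position: [0.5619, -0.0039, 0.1897]
ee_rot: [1.0, 0.015, 0.001, 0.0]
ft_force: [1.0, -0.2, -0.7]
grip_width: 0.401
grasp_force: 0.0
clock: 29.0
position: [0.5589, 0.0958, 0.1894]
ee_rot: [1.0, 0.016, 0.0, -0.0]
ft_force: [1.2, -1.5, -0.4]
grip_width: 0.398
grasp_force: 0.0
(array([ 0.5629, -0.1929,  0.0378]), np.float64(0.896)) (array([ 0.5691, -0.1958,  0.0286]), np.float64(0.981))
```

View pics/l.png

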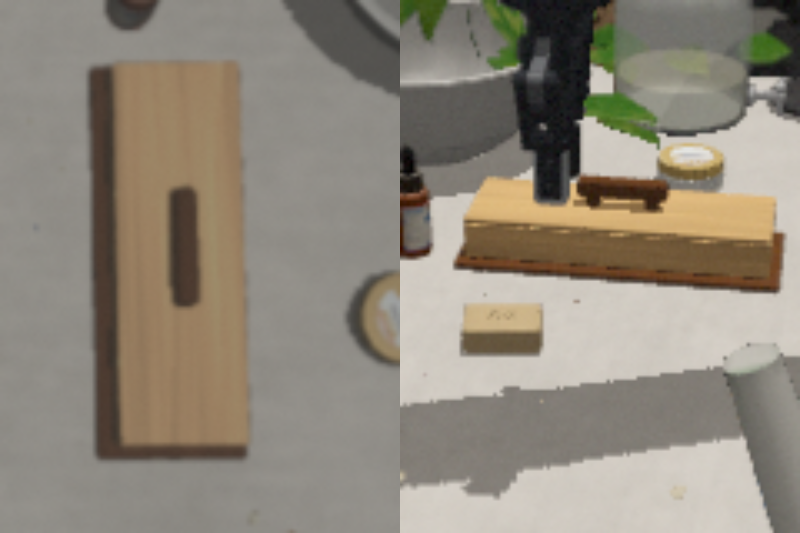

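The cover sits level on the board around (180,255) in the top crop. In the side crop its lower edge meets the board along its whole length. The oat bar and the pot are untouched and the gripper is clear.

```bash
python3 -c "
from workcell import order
print(order.hand_in())"
```

```text
the job is handed in; nothing more can be done
None
```

The gift box is packed and handed in at about 29 s: lavender bar in the middle pocket, a cream bar on each side, and the cover fully down on the board. One risk is that joint 7 briefly read 2.601 rad against its 2.6 limit before I turned it back.

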